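# Fetch a sample capsule out of a deep well with a clip-on picker and dock it

## Robot

A 6-joint arm with a two-finger parallel gripper is mounted at the origin on the work surface. World frame = base frame: x ahead of the robot, y to its left, z up, the work surface at z = 0. Lengths are in mm, angles in rad, forces in N, time in s.
With the tool pointing down it reaches from about 275 to 975 mm from the base axis. Payload 8.4 kg.
Tool frame: the origin (TCP) lies at the very end of the fingers, on their centre line; the grasp point (between the pads) lies 19 mm behind it (manip.grip_point_offset is the distance from the TCP to the grasp point, in mm); z points along the fingers, y is the line along which they close (so a half turn about z gives the same grasp; the last joint's range is limited). The gripper opens to 92 mm and grips with 3 to 60 N. Pads are 20 mm wide; open, the fingers measure 128 mm over their backs; the gripper's body (75 mm by 189 mm) begins 69 mm behind the grasp point.
Start: joints at [1.272, 0.353, 1.633, -0, 1.155, -0.002], TCP at [182.787, 597.676, 214.583] pointing down, gripper open.
Joint ranges: [-2.63, 2.63], [-0.92, 2.1], [0.06, 2.66], [-1.3, 4.44], [0, 2.69], [-3.02, 3.02]. Speed limits (rad/s): [2.22, 2.22, 2.79, 3.14, 3.14, 3.14].

## Interface

Orientations are given as a unit quaternion [x, y, z, w].
In Python, from rig import manip gives the robot as it stands.
- The arm moves only by the tool move_arm, never from a script. Its argument "plan" is a list of rows, each an object with "twist": the turn, a rotation vector about the tool's x, y, z as a fraction of full scale, a list of three; "translation": the shift along the tool's x, y, z as a fraction of full scale, a list of three; "claw": the opening, from -1 (shut) to 1 (fully open), so that 0 is half open. In form: [{"twist": [rx, ry, rz], "translation": [tx, ty, tz], "claw": claw}, ...]. A call has 1 to 20 rows; each row is the pose to reach, as a shift and turn from the pose commanded when the call began, along the tool's axes at that moment, turning the shorter way round; what a row does not reach only later rows make up. Full scale, the value 1, is 0.3 m for a shift and 360 degrees for a turn. A row lasts 1/8 s, in which the tool goes at most 62.5 mm and 10.7 degrees, less where a joint would pass 70% of its speed; a pose out of reach is approached as far as the arm can. A call with a number of a shift or a turn outside -1 to 1 is refused whole. A call with a gripper value outside its range is refused whole. The fingers move at their own pace and stop on an object; the grip force is fixed at half the most. Time passes only in rows, so rows that repeat a pose let the fingers close. It gives the time, the measured TCP pose, the force, the opening and the grip force at its end, in the units of the state.
- manip.get_state(): the state, without advancing time (a new reading comes with each control period).
- manip.get_image(name): name is "scene" or "top" or "wrist"; returns a dict with "color" (480x640x3 uint8, blue, green, red), "K" (3x3 intrinsics, pixels), "eye" and "rotation" of the camera in the world; the wrist camera has in their place "tool_from_camera" (4x4, takes a point from camera to tool coordinates, whose origin is the TCP and whose axes are the flange's). Camera axes: x right, y down, z forward; pixel columns grow to the right and rows downward; lengths in mm; the calibration is good to about 2 mm. A picture is of the moment at which its call begins: read the wrist's pose just before it. There is no depth.
- manip.close_job(): hands the job in; it is judged then, once.
The state is a dict: "clock": time; "joint_pos": joint angles; "qvel": joint speeds; "joint_torque": joint torques, N m; "position": TCP position; "ee_rot": TCP orientation; "ft_force": force on the tool from outside, world axes, zero at the start; "ft_torque": the same for the moment, N m; "grip_width": finger opening in mm; "gripper_force": force on a finger pad.
Only numpy, scipy, OpenCV 4.12 (cv2) and the standard library are available. Lean on these libraries where they do the work, as an engineer would, in place of code of your own. Each camera call takes 0.05 s, during which the arm holds its last target. There are 200 camera calls.

## Task

Take the long picker from its stand, reach down to the sample capsule at the bottom of the deep-well block, press the ball tip gently into the capsule's sprung socket until it snaps in, and draw the capsule out. Slide the capsule on the picker under the two lips of the reader dock, fully home against the back stop, pull the picker off upwards so that the capsule stays there standing upright, and put the picker back in its stand, released. Never push or pull hard on the capsule (glass) or knock the dock or block, move the capsule only with the picker, not with the fingers, and leave the other vials and the syringe alone.

Things in the scene. Friction and masses are not known exactly. Their poses are not given: they have to be found in the camera images.
- picker_grip (a point): The picker's grip: an upright grey block 26 mm (own x) by 16 mm (own y) by 52 mm tall with black rubber ribs, centred 2 mm below this point. Grasp it firmly from above across the 16 mm. Picker about 0.15 kg. Below the grip: a round collar 42 mm across, 5 mm thick, its underside 33 mm below this point, then a steel rod 8 mm thick. Its yaw varies.
- picker_collar (a point): Centre of the underside of the picker's round collar, on the rod's axis; it lies on the stand's top when the picker is stowed. 33 mm below picker_grip, 133 mm above picker_tip.
- picker_tip (a point): Centre of the steel ball, 14 mm across, at the lower end of the picker's rod, 166 mm straight below picker_grip. A shoulder disc on the rod, 21 mm across, 11 to 14 mm above this point, sits just over the capsule's head when the ball is in and limits how far the capsule tilts.
- stand_hole (a point): Centre of the 27 mm square hole in the top of the aluminium picker stand, level with the top face (56 by 64 mm), 150 mm above the bench. The picker hangs in it by its collar; lift it straight up until the ball is clear; it goes back in any yaw. Stand and dock are at the two sides of the block and may be swapped.
- block: Fixed deep-well block, white with clear front and back, 56 mm (x) by 152 mm (y) by 130 mm high, origin under its centre. Three square wells along its y at -48, 0 and +48 mm, 40 mm wide inside, open above. Each has a softly sprung floor plate, at rest 32 mm above the bench; pressed with a few N it sinks, by 5 to 19 mm depending on the well (not known), then stands on a firm rubber cushion.
- capsule: The sample capsule, loose, about 0.08 kg, glass inside, standing in one of the three wells (varies). Round: base flange 36 mm across, 5 mm thick; amber waist 24 mm across up to 26 mm; open socket head 36 mm across from 26 to 46 mm (the other two vials are plain and closed). Origin: centre of its underside, z up. Its yaw does not matter.
- capsule_socket (a point): Where the ball's centre sits when snapped fully into the capsule: on the axis, 35 mm above the underside, with 0.5 mm of play. The capsule then hangs on the ball and can turn and tilt by 10 degrees (base some mm aside). Once in, the ball is pulled off straight up with about the force that it took to push in, while something holds the capsule down. Over about 20 N the glass breaks.
- dock_seat (a point): Where the centre of the capsule's underside is when home in the reader dock: on its floor, 12 mm above the bench. x points into the dock. Two lips, 30 mm apart, from 18 mm before to 18 mm behind this point, underside 11 mm and top 16 mm above the floor, hold the flange down. The back stop, a rubber buffer, then just touches the flange (it yields up to 6 mm).
- plain_a: Plain closed vial, 23 mm across, 44 mm high, black screw cap, in one of the other wells; origin under its centre. Leave it.
- plain_b: A second such vial, in the remaining well. Leave it.
- bench_vial_a: Vial with a black cap, 22 mm across, 42 mm high, standing on the bench near the robot; leave it.
- bench_vial_b: A second such vial on the bench; leave it.
- syringe: Glass microsyringe with a white clip, 190 mm long and 12 mm high, lying on the bench beyond the block; leave it.
- dock: The fixed reader dock as a whole: grey base 115 mm by 80 mm, dark cheeks, aluminium lips, white housing at the back; origin on the bench under dock_seat, same axes.
- capsule_jaws (a point): Mid-way between the two sprung steel jaws in the capsule's head, 40.6 mm above its underside. The ball first touches them with its centre 5 mm above this point. Passing them takes 4 to 10 N (friction varies); before that the well's sprung floor sinks to its unknown end, so the ball snaps in well below the place first measured: push slowly until it is in and bottoms; 12 N is enough.
- dock_mouth (a point): In front of the dock's mouth, on its floor, 60 mm before dock_seat, same axes. Lower the hanging capsule here, to 1 to 4 mm over the floor, and push it along x with little force to the stop. Cheeks flared from 50 to 22 mm before dock_seat guide the flange, then run 40 mm apart; they are 16 mm high.
Not all that is in view belongs to the job. Of the things that look like the part that bears picker_grip, the larger one is meant.

How it is judged:
By the outcome, as a careful person would: the job done as asked, in the order asked, and still so for the second after the job is handed in, with the robot touching nothing.
It also fails if it takes over 72 s, if anything falls off the work surface, if the arm or the gripper's body presses on something with over 40 N, if the wrist force passes 120 N, or if a joint passes its speed limit or range.

## Working session

There is one attempt and no reset: what is moved stays moved. The work goes in short steps, Python scripts to look and compute and a tool call to move; the robot and the scene stay as the last step left them, time stands still between calls to the robot, and variables do not carry over. Pictures are saved under pics/ and viewed, at most 10 in all, crops included, and the job is handed in when it is done.

Besides the shell and the picture viewer there is one more tool, called as name(argument=value, ...) on one line, values as JSON. move_arm: Moves the arm, as the interface text tells. Its arguments: {"type":"object","properties":{"plan":{"type":"array","items":{"type":"object","properties":{"twist":{"type":"array","items":{"type":"number"}},"translation":{"type":"array","items":{"type":"number"}},"claw":{"type":"number"}}}}},"required":["plan"]}

```bash
mkdir -p pics; ls; cat > h.py <<'E'
from rig import manip
import numpy as np, cv2
from scipy.spatial.transform import Rotation as R
def get(name,save=None):
    s=manip.get_state(); im=manip.get_image(name)
    if name=="wrist":
        T=np.array(im["tool_from_camera"]); Rw=R.from_quat(s["ee_rot"]).as_matrix()
        im["rotation"]=Rw@T[:3,:3]; im["eye"]=np.array(s["position"])+Rw@T[:3,3]
    im["rotation"]=np.array(im["rotation"]); im["eye"]=np.array(im["eye"]); im["K"]=np.array(im["K"])
    if save: cv2.imwrite(f"pics/{save}.png",im["color"]); np.savez(f"pics/{save}.npz",**{k:im[k] for k in("K","eye","rotation","color")})
    return im
def load(n): return dict(np.load(f"pics/{n}.npz"))
def ray(im,u,v):
    d=im["rotation"]@np.linalg.solve(im["K"],[u,v,1.]); return im["eye"],d/np.linalg.norm(d)
def onz(im,u,v,z):
    e,d=ray(im,u,v); return e+d*(z-e[2])/d[2]
def two(a,b):
    (e1,d1),(e2,d2)=a,b; A=np.stack([d1,-d2],1); t=np.linalg.lstsq(A,e2-e1,rcond=None)[0]
    p,q=e1+t[0]*d1,e2+t[1]*d2; return (p+q)/2,np.linalg.norm(p-q)
def proj(im,p):
    c=im["rotation"].T@(np.array(p)-im["eye"]); x=im["K"]@c; return x[:2]/x[2]
E
python3 - <<'E'
from h import *
np.set_printoptions(precision=4,suppress=True)
for n in("scene","top","wrist"):
    im=get(n,n+"0"); print(n,im["K"].tolist(),im["eye"],im["rotation"].tolist())
print(manip.get_state())
E
```

```text
pics
scene [[576.3978993549615, 0.0, 318.34560268540486], [0.0, 576.3978993549615, 240.58372069908486], [0.0, 0.0, 1.0]] [1007.7774 -258.724   941.6755] [0.8323037847659005, 0.4749071763883875, -0.1373665809320875, -0.2507269553163258]
top [[482.0353721962819, 0.0, 313.81915394226456], [0.0, 482.0353721962819, 241.02041143086655], [0.0, 0.0, 1.0]] [393.106   -1.038  963.6552] [0.7412050330587582, -0.6622514404814156, 0.07331457047668921, -0.08162782800291596]
wrist [[340.291962298976, 0.0, 314.7970332806908], [0.0, 340.291962298976, 241.12492203349944], [0.0, 0.0, 1.0]] [106.5151 620.5439 384.823 ] [[0.2926167618832688, 0.9180963881215946, 0.26734706428728794], [0.9562292236130451, -0.2806403404837582, -0.08286537999400868], [-0.0010500349239051699, 0.2798928748847339, -0.9600306641016293]]
{'clock': 0.15, 'joint_pos': array([ 1.2716,  0.3535,  1.6339,  0.    ,  1.1552, -0.0024]), 'qvel': array([ 0.0002, -0.0006, -0.0027, -0.0007,  0.0006, -0.0002]), 'joint_torque': array([  0.0001, -59.4203, -33.4468,   0.0698,   0.0205,  -0.0001]), 'position': array([182.6871, 597.3085, 214.0417]), 'ee_rot': array([ 0.1479,  0.989 , -0.0005, -0.0001]), 'ft_force': array([ 0.1264, -0.2238,  0.6198]), 'ft_torque': array([ 0.0137,  0.0233, -0.0126]), 'gripper_force': 0.0, 'grip_width': 91.94013591219078}
```

```bash
python3 - <<'E'
s=open('h.py').read()
s=s.replace('''im["rotation"]=np.array(im["rotation"]); im["eye"]''','''im["rotation"]=np.array(im["rotation"]) if np.size(im["rotation"])==9 else R.from_quat(im["rotation"]).as_matrix(); im["eye"]''')
s=s.replace('''def load(n): return dict(np.load(f"pics/{n}.npz"))''','''def load(n):
    d=dict(np.load(f"pics/{n}.npz"))
    if d["rotation"].size==4: d["rotation"]=R.from_quat(d["rotation"]).as_matrix()
    return d''')
open('h.py','w').write(s)
E
```

```text
(no output)
```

View pics/scene0.png

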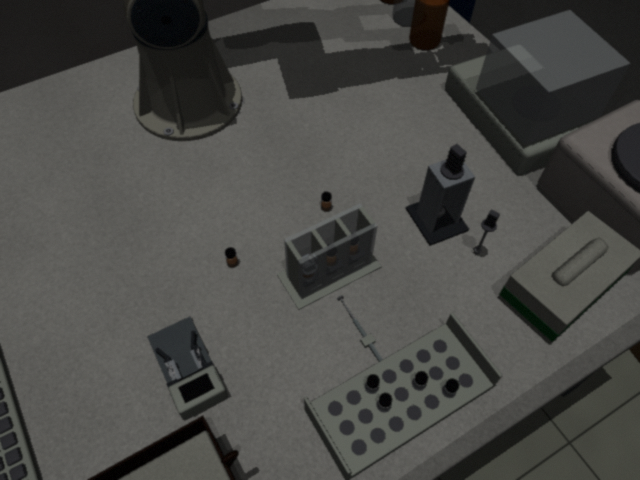

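View pics/top0.png

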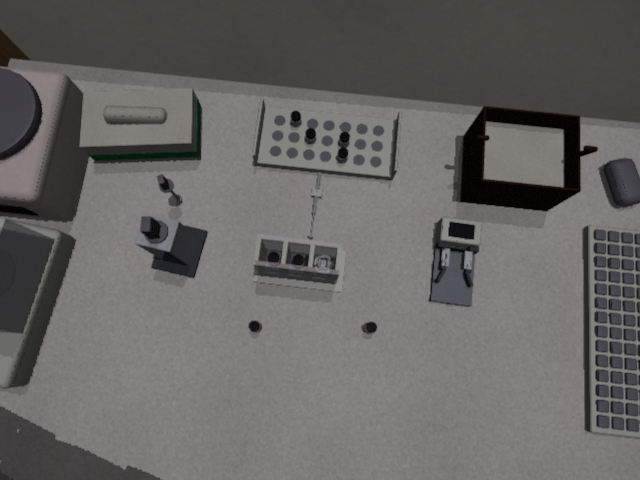

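```bash
python3 - <<'E'
from h import *
np.set_printoptions(precision=1,suppress=True)
t,s=load("top0"),load("scene0")
print("grip top",onz(t,150,222,207), two(ray(t,150,225),ray(s,456,158)))
print("capsule",onz(t,324,262,78),two(ray(t,324,262),ray(s,308,266)))
print("dock floor corners",[onz(t,*p,12) for p in((431,302),(470,304),(433,250),(473,252))], "lips",[onz(t,*p,28) for p in((446,258),(468,260))])
print("block top",[onz(t,*p,130) for p in((260,237),(344,244),(338,277),(255,268))])
print("stand base",[onz(t,*p,0) for p in((208,232),(193,276),(152,268))],"stand top",[onz(t,*p,150) for p in((149,217),(178,223),(168,253),(138,246))])
w=get("wrist");T=np.array(w["tool_from_camera"]);print(T)
a=np.zeros((600,800,3),np.uint8)
def crop(im,x0,y0,w,h,W,H): 
    c=cv2.resize(im["color"][y0:y0+h,x0:x0+w],(W,H),interpolation=cv2.INTER_CUBIC); return np.clip((c/255.)**.6*255,0,255).astype(np.uint8)
a[:300,:400]=crop(t,120,200,133,100,400,300);a[:300,400:]=crop(t,400,210,133,100,400,300)
a[300:,:400]=crop(t,235,220,133,100,400,300);a[300:,400:]=crop(s,260,190,133,100,400,300)
cv2.imwrite("pics/crops.png",a)
E
```

```text
grip top [562.8 285.1 207. ] (array([561.8, 291.1, 189.5]), np.float64(0.5610818289076018))
capsule [552.2  -2.7  78. ] (array([554.9,  -1.9,  64.5]), np.float64(1.7117311144095888))
dock floor corners [array([ 508.2, -220.6,   12. ]), array([ 512.9, -297.1,   12. ]), array([ 613. , -218.4,   12. ]), array([ 618. , -298.7,   12. ])] lips [array([ 596.1, -241.2,   28. ]), array([ 597. , -284.5,   28. ])]
block top [array([574.8, 115.1, 130. ]), array([578.9, -34.3, 130. ]), array([519.2, -29.7, 130. ]), array([518.7, 116.2, 130. ])]
stand base [array([601.6, 241. ,   0. ]), array([508.1, 256.4,   0. ]), array([514.9, 341.5,   0. ])] stand top [array([584.3, 310.1, 150. ]), array([579.3, 257.9, 150. ]), array([524.7, 265.7, 150. ]), array([531.1, 319.3, 150. ])]
[[  -0.    -1.    -0.3   79.6]
 [   1.    -0.     0.    -0.2]
 [  -0.    -0.3    1.  -170.9]
 [   0.     0.     0.     1. ]]
```

View pics/crops.png

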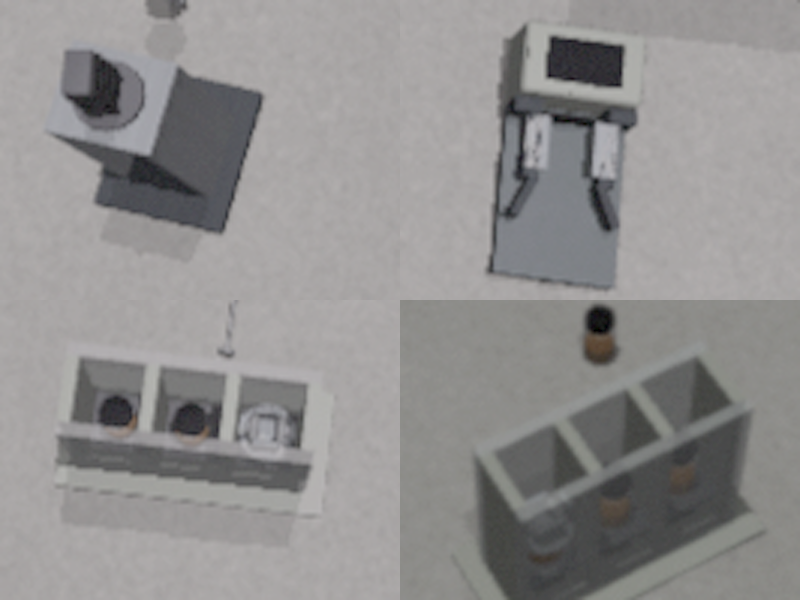

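move_arm(plan=[{"twist": [0,0,0],"translation": [-0.15,-0.06,-0.18],"claw": 1},{"twist": [0,0,0],"translation": [-0.3,-0.12,-0.3],"claw": 1},{"twist": [0,0,0],"translation": [-0.48,-0.19,-0.35],"claw": 1},{"twist": [0,0,0],"translation": [-0.64,-0.25,-0.35],"claw": 1},{"twist": [0,0,0],"translation": [-0.75,-0.3,-0.35],"claw": 1}])

```text
clock: 0.82
position: [373.4, 444.2, 320.0]
ee_rot: [0.148, 0.989, 0.0, 0.0]
ft_force: [0.2, -0.3, -0.1]
grip_width: 92.0
gripper_force: 0.0
```

move_arm(plan=[{"twist": [0,0,-0.02],"translation": [-0.17,-0.07,0],"claw": 1},{"twist": [0,0,-0.04],"translation": [-0.34,-0.14,0],"claw": 1},{"twist": [0,0,-0.047],"translation": [-0.51,-0.21,0],"claw": 1},{"twist": [0,0,-0.047],"translation": [-0.66,-0.27,0],"claw": 1},{"twist": [0,0,-0.047],"translation": [-0.75,-0.305,0],"claw": 1},{"twist": [0,0,-0.047],"translation": [-0.75,-0.305,0],"claw": 1},{"twist": [0,0,-0.047],"translation": [-0.75,-0.305,0],"claw": 1}])

```text
clock: 1.7
position: [559.4, 292.8, 319.3]
ee_rot: [0.001, 1.0, 0.0, -0.0]
ft_force: [-0.0, 0.2, -1.0]
grip_width: 91.9
gripper_force: 0.0
```

```bash
python3 - <<'E'
from h import *
np.set_printoptions(precision=3,suppress=True)
w=get("wrist","w1"); s=manip.get_state(); print(s["clock"],s["position"],s["ee_rot"],s["ft_force"]); print(proj(w,[562,287,207]))
E
```

```text
1.75 [559.206 293.155 319.461] [ 0.  1.  0. -0.] [-0.274  1.007  0.104]
[308.064 240.898]
```

View pics/w1.png

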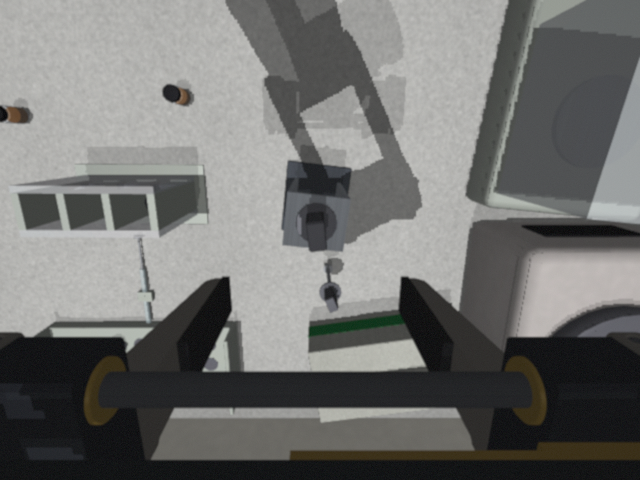

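```bash
python3 - <<'E'
from h import *
w=load("w1"); c=w["color"][180:260,270:370]; c=cv2.resize(c,None,fx=7,fy=7,interpolation=cv2.INTER_CUBIC)
cv2.imwrite("pics/w1c.png",np.clip((c/255.)**.5*255,0,255).astype(np.uint8))
E
```

```text
(no output)
```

View pics/w1c.png

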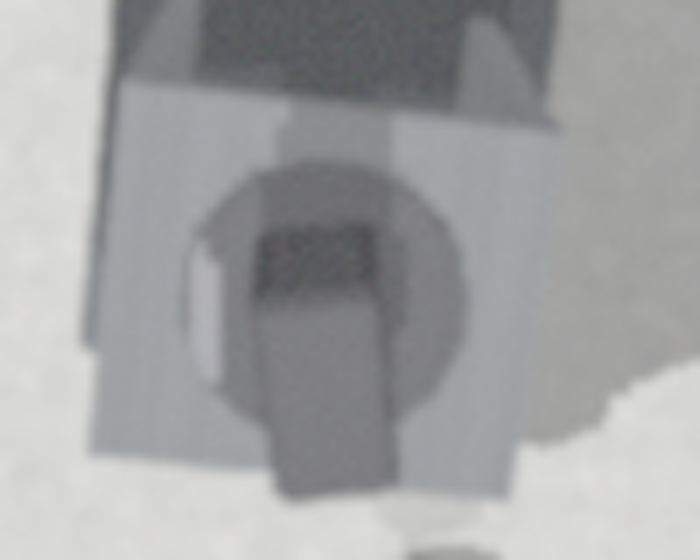

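```bash
python3 - <<'E'
from h import *
np.set_printoptions(precision=2,suppress=True)
w=load("w1"); f=lambda x,y,z: onz(w,270+x/7-.4,180+y/7-.4,z)
g=np.array([f(*p,207) for p in((258,308),(378,296),(398,485),(285,500))]);print(g,g.mean(0))
l=(g[2]+g[3]-g[0]-g[1])/2; print(np.degrees(np.arctan2(l[1],l[0])),np.linalg.norm(l),np.linalg.norm(g[1]-g[0]))
s=np.array([f(*p,150) for p in((120,82),(555,128),(508,497),(90,455))]);print(s,s.mean(0),f(326,297,155))
E
```

```text
[[546.62 285.74 207.  ]
 [545.14 300.37 207.  ]
 [569.29 303.   207.  ]
 [571.23 288.9  207.  ]] [558.07 294.5  207.  ]
6.766761748864767 24.547722526168016 14.706290275722925
[[526.93 264.91 150.  ]
 [533.63 327.15 150.  ]
 [589.2  321.55 150.  ]
 [582.5  259.05 150.  ]] [558.07 293.17 150.  ] [557.26 294.26 155.  ]
```

move_arm(plan=[{"twist": [0,0,-0.019],"translation": [0.004,0.003,0.15],"claw": 1},{"twist": [0,0,-0.019],"translation": [0.004,0.003,0.33],"claw": 0.2},{"twist": [0,0,-0.019],"translation": [0.004,0.003,0.45],"claw": -0.3},{"twist": [0,0,-0.019],"translation": [0.004,0.003,0.518],"claw": -0.4},{"twist": [0,0,-0.019],"translation": [0.004,0.003,0.518],"claw": -0.5},{"twist": [0,0,-0.019],"translation": [0.004,0.003,0.518],"claw": -1},{"twist": [0,0,-0.019],"translation": [0.004,0.003,0.518],"claw": -1},{"twist": [0,0,-0.019],"translation": [0.004,0.003,0.518],"claw": -1},{"twist": [0,0,-0.019],"translation": [0.004,0.003,0.518],"claw": -1}])

```text
clock: 2.88
position: [559.0, 293.5, 164.7]
ee_rot: [-0.059, 0.998, 0.0, 0.0]
ft_force: [-0.9, -0.3, 2.3]
grip_width: 16.0
gripper_force: 30.0
```

move_arm(plan=[{"twist": [0,0,0],"translation": [0,0,-0.04],"claw": -1},{"twist": [0,0,0],"translation": [0,0,-0.12],"claw": -1},{"twist": [0,0,0],"translation": [0,0,-0.22],"claw": -1},{"twist": [0,0,0],"translation": [0,0,-0.32],"claw": -1},{"twist": [0,0,0],"translation": [0,0,-0.42],"claw": -1},{"twist": [0,0,0],"translation": [0,0,-0.5],"claw": -1},{"twist": [0,0,0],"translation": [0,0,-0.54],"claw": -1},{"twist": [0,0,0],"translation": [0,0,-0.54],"claw": -1}])

```text
clock: 3.88
position: [559.0, 293.5, 326.9]
ee_rot: [-0.059, 0.998, 0.0, 0.001]
ft_force: [-0.0, 0.5, -1.4]
grip_width: 15.8
gripper_force: 30.0
```

```bash
python3 - <<'E'
from h import *
np.set_printoptions(precision=3,suppress=True)
w=get("wrist","w2"); s=manip.get_state(); print(s["clock"],s["position"],s["ee_rot"],s["ft_force"],s["ft_torque"])
p=s["position"]; print(proj(w,p-[0,0,147]), proj(w,p-[0,0,14]))
t=get("top","t2");sc=get("scene","s2"); print(proj(t,p-[0,0,147]),proj(sc,p-[0,0,147]))
A=cv2.resize(w["color"][120:320,220:420],(600,600));cv2.imwrite("pics/w2c.png",np.clip((A/255.)**.6*255,0,255).astype(np.uint8))
E
```

```text
3.925 [558.647 293.283 325.803] [-0.059  0.998 -0.    -0.   ] [-0.179  0.274 -1.748] [ 0.05  -0.006  0.033]
[314.503 227.263] [314.523 281.841]
[150.324 228.158] [454.444 160.501]
```

View pics/w2c.png

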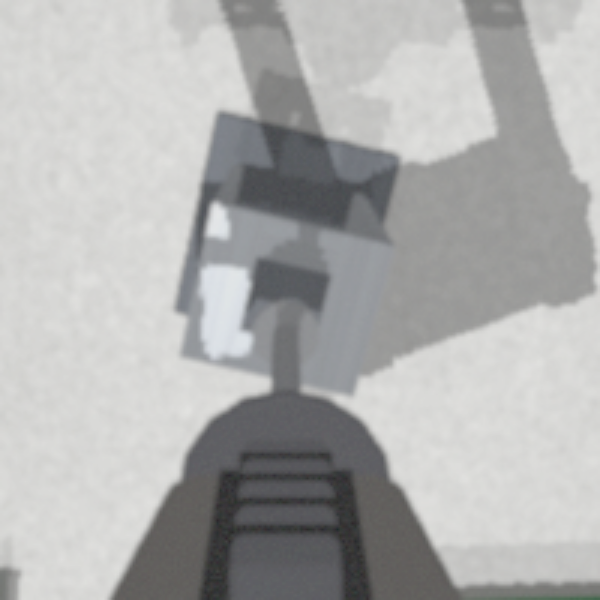

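move_arm(plan=[{"twist": [0,0,0.003],"translation": [-0.01,-0.06,0],"claw": -1},{"twist": [0,0,0.009],"translation": [-0.03,-0.18,0],"claw": -1},{"twist": [0,0,0.015],"translation": [-0.045,-0.33,0],"claw": -1},{"twist": [0,0,0.019],"translation": [-0.067,-0.5,0],"claw": -1},{"twist": [0,0,0.019],"translation": [-0.09,-0.67,0],"claw": -1},{"twist": [0,0,0.019],"translation": [-0.11,-0.82,0],"claw": -1},{"twist": [0,0,0.019],"translation": [-0.126,-0.93,0],"claw": -1},{"twist": [0,0,0.019],"translation": [-0.134,-0.99,0],"claw": -1},{"twist": [0,0,0.019],"translation": [-0.134,-0.99,0],"claw": -1},{"twist": [0,0,0.019],"translation": [-0.134,-0.99,0],"claw": -1}])

```text
clock: 5.28
position: [633.4, 4.0, 326.0]
ee_rot: [0.001, 1.0, 0.0, -0.0]
ft_force: [0.9, 0.2, -2.6]
grip_width: 15.9
gripper_force: 30.0
```

```bash
python3 - <<'E'
from h import *
np.set_printoptions(precision=3,suppress=True)
w=get("wrist","w3"); s=manip.get_state(); print(s["clock"],s["position"],s["ee_rot"])
print(w["eye"],proj(w,[554,-2,78]),proj(w,[595,-260,12]))
u,v=proj(w,[554,-2,78]).astype(int); a,b=proj(w,[580,-260,12]).astype(int)
def cr(x,y,r,S): return cv2.resize(cv2.copyMakeBorder(w["color"],r,r,r,r,cv2.BORDER_CONSTANT)[y:y+2*r,x:x+2*r],(S,S),interpolation=cv2.INTER_CUBIC)
A=np.zeros((400,800,3),np.uint8);A[:,:400]=cr(u,v,40,400);A[:,400:]=cr(a,b,60,400)
print(u,v,a,b)
cv2.imwrite("pics/w3c.png",np.clip((A/255.)**.6*255,0,255).astype(np.uint8))
E
```

```text
5.325 [633.427   4.291 326.119] [ 0.  1.  0. -0.]
[553.805   3.94  496.915] [309.461 142.222] [126.231 172.926]
309 142 124 161
```

View pics/w3c.png

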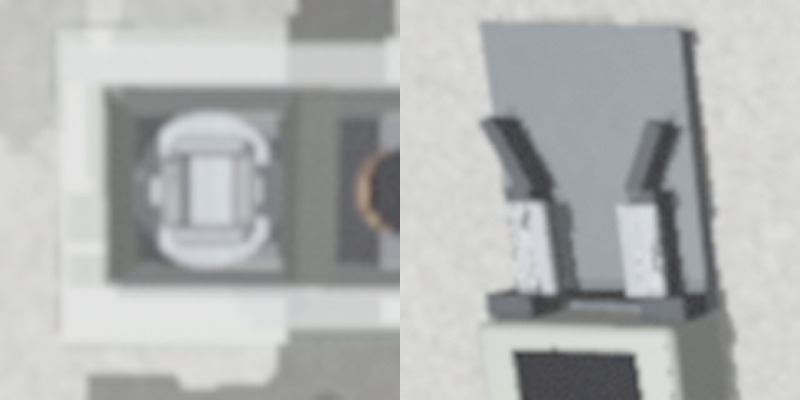

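```bash
python3 - <<'E'
from h import *
np.set_printoptions(precision=2,suppress=True)
w=load("w3")
print("cap",onz(w,269+210/5-.4,102+189/5-.4,78), [onz(w,269+x/5-.4,102+y/5-.4,78) for x,y in((210,110),(210,268),(152,189),(268,189))])
d=lambda x,y,z: onz(w,64+(x-400)*.3-.35,101+y*.3-.35,z)
L=[d(*p,28) for p in((505,200),(545,198),(558,293),(518,296))];Rr=[d(*p,28) for p in((617,204),(658,204),(670,293),(627,296))]
print(np.array(L),np.array(Rr)); print("c",np.mean(L+Rr,0))
for a,b in((L[1],L[2]),(Rr[0],Rr[3]),(L[0],L[3]),(Rr[1],Rr[2])): v=b-a;print(np.degrees(np.arctan2(v[1],v[0])),np.linalg.norm(v))
print("floor",d(483,22,12),d(682,30,12),d(700,290,12))
t=load("top0"); g=lambda x,y,z: onz(t,400+(x-400)/3.008-.33,210+y/3.008-.33,z)
print("top lips",*[g(*p,28) for p in((525,113),(551,115),(547,170),(522,168),(593,121),(618,122),(617,182),(592,179))],"fl",g(490,271,12),g(613,286,12))
print("top cap", onz(t,235+265/3.008-.33,220+(427-300)/3.008-.33,78))
E
```

```text
cap [550.81  -0.64  78.  ] [array([533.17,  -0.55,  78.  ]), array([568.89,  -0.73,  78.  ]), array([550.79, -14.32,  78.  ]), array([550.82,  13.04,  78.  ])]
[[ 577.37 -290.45   28.  ]
 [ 576.61 -274.22   28.  ]
 [ 614.71 -275.42   28.  ]
 [ 615.92 -292.1    28.  ]] [[ 579.01 -245.62   28.  ]
 [ 579.03 -229.1    28.  ]
 [ 614.78 -229.31   28.  ]
 [ 615.99 -247.2    28.  ]]
c [ 596.68 -260.43   28.  ]
-1.8018616638026312 38.120528350129014
-2.4491090327542913 37.01409446625862
-2.4531288676792915 38.58317703305347
-0.33720135678836394 35.75174964368021
floor [ 508.93 -296.69   12.  ] [ 512.02 -217.68   12.  ] [ 615.61 -224.33   12.  ]
top lips [ 616.76 -230.66   28.  ] [ 617.34 -247.77   28.  ] [ 580.3  -247.04   28.  ] [ 579.79 -230.72   28.  ] [ 616.41 -275.46   28.  ] [ 617.58 -291.86   28.  ] [ 577.49 -292.84   28.  ] [ 577.64 -276.54   28.  ] fl [ 512.3 -217.6   12. ] [ 511.54 -298.05   12.  ]
top cap [552.1  -0.4  78. ]
```

move_arm(plan=[{"twist": [0,0,0],"translation": [0.06,-0.004,0],"claw": -1},{"twist": [0,0,0],"translation": [0.16,-0.01,0],"claw": -1},{"twist": [0,0,0],"translation": [0.24,-0.014,0],"claw": -1},{"twist": [0,0,0],"translation": [0.274,-0.016,0],"claw": -1},{"twist": [0,0,0],"translation": [0.274,-0.016,0.02],"claw": -1},{"twist": [0,0,0],"translation": [0.274,-0.016,0.09],"claw": -1},{"twist": [0,0,0],"translation": [0.274,-0.016,0.18],"claw": -1},{"twist": [0,0,0],"translation": [0.274,-0.016,0.25],"claw": -1},{"twist": [0,0,0],"translation": [0.274,-0.016,0.287],"claw": -1},{"twist": [0,0,0],"translation": [0.274,-0.016,0.287],"claw": -1},{"twist": [0,0,0],"translation": [0.274,-0.016,0.287],"claw": -1}])

```text
clock: 6.7
position: [552.2, -1.4, 240.8]
ee_rot: [0.001, 1.0, 0.0, 0.001]
ft_force: [0.1, 0.4, -0.8]
grip_width: 16.2
gripper_force: 30.0
```

```bash
python3 - <<'E'
from h import *
np.set_printoptions(precision=3,suppress=True)
w=get("wrist","w4"); s=manip.get_state(); p=s["position"]; print(s["clock"],p,s["ee_rot"],s["ft_force"])
sc=get("scene","s4"); t=get("top","t4")
print(proj(w,p-[0,0,147.5]),proj(w,[551,-.6,78]),proj(sc,p-[0,0,147.5]))
A=np.zeros((500,800,3),np.uint8);A[:,:400]=cv2.resize(w["color"][150:275,264:364],(400,500),interpolation=cv2.INTER_CUBIC)
A[:,400:]=cv2.resize(sc["color"][190:310,260:356],(400,500),interpolation=cv2.INTER_CUBIC)
cv2.imwrite("pics/w4c.png",np.clip((A/255.)**.5*255,0,255).astype(np.uint8))
E
```

```text
6.75 [552.218  -1.41  240.962] [0.001 1.    0.    0.001] [ 0.02   0.819 -1.994]
[314.794 227.865] [315.591 222.94 ] [306.9   256.226]
```

View pics/w4c.png

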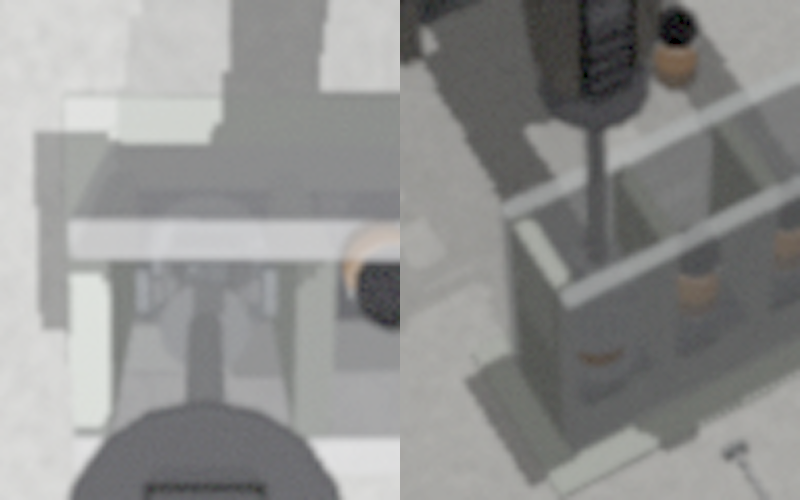

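move_arm(plan=[{"twist": [0,0,0],"translation": [0.003,0.002,0.01],"claw": -1},{"twist": [0,0,0],"translation": [0.003,0.002,0.025],"claw": -1},{"twist": [0,0,0],"translation": [0.003,0.002,0.035],"claw": -1},{"twist": [0,0,0],"translation": [0.003,0.002,0.045],"claw": -1},{"twist": [0,0,0],"translation": [0.003,0.002,0.05],"claw": -1},{"twist": [0,0,0],"translation": [0.003,0.002,0.053],"claw": -1},{"twist": [0,0,0],"translation": [0.003,0.002,0.056],"claw": -1},{"twist": [0,0,0],"translation": [0.003,0.002,0.059],"claw": -1}])

```text
clock: 7.85
position: [550.6, -0.9, 222.4]
ee_rot: [0.001, 1.0, -0.0, 0.0]
ft_force: [-1.5, -0.7, -1.5]
grip_width: 15.9
gripper_force: 30.0
```

move_arm(plan=[{"twist": [0,0,0],"translation": [0,0,0.003],"claw": -1},{"twist": [0,0,0],"translation": [0,0,0.006],"claw": -1},{"twist": [0,0,0],"translation": [0,0,0.009],"claw": -1},{"twist": [0,0,0],"translation": [0,0,0.012],"claw": -1}])

```text
clock: 8.35
position: [550.6, -0.9, 218.8]
ee_rot: [0.001, 1.0, -0.0, 0.0]
ft_force: [-0.6, -0.1, -1.0]
grip_width: 15.9
gripper_force: 30.0
```

move_arm(plan=[{"twist": [0,0,0],"translation": [0,0,0.004],"claw": -1},{"twist": [0,0,0],"translation": [0,0,0.008],"claw": -1},{"twist": [0,0,0],"translation": [0,0,0.011],"claw": -1},{"twist": [0,0,0],"translation": [0,0,0.014],"claw": -1}])

```text
clock: 8.85
position: [550.6, -0.9, 214.6]
ee_rot: [0.001, 1.0, -0.0, 0.0]
ft_force: [0.2, -0.7, 0.2]
grip_width: 15.7
gripper_force: 30.0
```

move_arm(plan=[{"twist": [0,0,0],"translation": [0,0,0.003],"claw": -1},{"twist": [0,0,0],"translation": [0,0,0.006],"claw": -1},{"twist": [0,0,0],"translation": [0,0,0.008],"claw": -1},{"twist": [0,0,0],"translation": [0,0,0.01],"claw": -1}])

```text
clock: 9.35
position: [550.6, -0.9, 211.6]
ee_rot: [0.001, 1.0, -0.0, 0.0]
ft_force: [-1.0, -1.2, -0.6]
grip_width: 15.8
gripper_force: 30.0
```

move_arm(plan=[{"twist": [0,0,0],"translation": [0,0,0.003],"claw": -1},{"twist": [0,0,0],"translation": [0,0,0.006],"claw": -1},{"twist": [0,0,0],"translation": [0,0,0.008],"claw": -1},{"twist": [0,0,0],"translation": [0,0,0.008],"claw": -1}])

```text
clock: 9.85
position: [550.6, -0.9, 209.2]
ee_rot: [0.001, 1.0, -0.0, 0.0]
ft_force: [0.0, -0.6, 1.7]
grip_width: 15.8
gripper_force: 30.0
```

move_arm(plan=[{"twist": [0,0,0],"translation": [0,0,0.003],"claw": -1},{"twist": [0,0,0],"translation": [0,0,0.006],"claw": -1},{"twist": [0,0,0],"translation": [0,0,0.008],"claw": -1},{"twist": [0,0,0],"translation": [0,0,0.008],"claw": -1}])

```text
clock: 10.35
position: [550.6, -0.9, 206.8]
ee_rot: [0.001, 1.0, -0.0, 0.0]
ft_force: [-0.8, -1.5, 2.1]
grip_width: 16.1
gripper_force: 30.0
```

move_arm(plan=[{"twist": [0,0,0],"translation": [0,0,0.002],"claw": -1},{"twist": [0,0,0],"translation": [0,0,0.004],"claw": -1},{"twist": [0,0,0],"translation": [0,0,0.006],"claw": -1},{"twist": [0,0,0],"translation": [0,0,0.006],"claw": -1}])

```text
clock: 10.85
position: [550.6, -0.9, 205.0]
ee_rot: [0.001, 1.0, -0.0, 0.0]
ft_force: [-0.6, -1.0, 1.5]
grip_width: 15.5
gripper_force: 30.0
```

move_arm(plan=[{"twist": [0,0,0],"translation": [0,0,0.002],"claw": -1},{"twist": [0,0,0],"translation": [0,0,0.004],"claw": -1},{"twist": [0,0,0],"translation": [0,0,0.004],"claw": -1}])

```text
clock: 11.22
position: [550.7, -0.8, 203.9]
ee_rot: [0.001, 1.0, 0.0, 0.0]
ft_force: [-0.7, -0.2, 2.6]
grip_width: 16.0
gripper_force: 30.0
```

move_arm(plan=[{"twist": [0,0,0],"translation": [0,0,0.002],"claw": -1},{"twist": [0,0,0],"translation": [0,0,0.004],"claw": -1},{"twist": [0,0,0],"translation": [0,0,0.005],"claw": -1}])

```text
clock: 11.6
position: [550.7, -0.9, 202.4]
ee_rot: [0.001, 1.0, 0.0, 0.0]
ft_force: [-0.5, -0.5, 3.1]
grip_width: 15.7
gripper_force: 30.0
```

move_arm(plan=[{"twist": [0,0,0],"translation": [0,0,0.002],"claw": -1},{"twist": [0,0,0],"translation": [0,0,0.004],"claw": -1},{"twist": [0,0,0],"translation": [0,0,0.004],"claw": -1}])

```text
clock: 11.98
position: [550.6, -0.9, 200.9]
ee_rot: [0.001, 1.0, 0.0, -0.0]
ft_force: [0.6, 0.2, 1.5]
grip_width: 15.9
gripper_force: 30.0
```

move_arm(plan=[{"twist": [0,0,0],"translation": [0,0,0.002],"claw": -1},{"twist": [0,0,0],"translation": [0,0,0.004],"claw": -1},{"twist": [0,0,0],"translation": [0,0,0.004],"claw": -1}])

```text
clock: 12.35
position: [550.4, -0.8, 199.7]
ee_rot: [0.001, 1.0, 0.0, -0.0]
ft_force: [0.1, -0.1, 0.1]
grip_width: 15.5
gripper_force: 30.0
```

move_arm(plan=[{"twist": [0,0,0],"translation": [0,0,0.002],"claw": -1},{"twist": [0,0,0],"translation": [0,0,0.003],"claw": -1},{"twist": [0,0,0],"translation": [0,0,0.003],"claw": -1}])

```text
clock: 12.72
position: [550.4, -0.8, 198.9]
ee_rot: [0.001, 1.0, 0.0, -0.0]
ft_force: [-0.8, 0.0, 0.2]
grip_width: 16.0
gripper_force: 30.0
```

move_arm(plan=[{"twist": [0,0,0],"translation": [0,0,0.002],"claw": -1},{"twist": [0,0,0],"translation": [0,0,0.004],"claw": -1},{"twist": [0,0,0],"translation": [0,0,0.004],"claw": -1}])

```text
clock: 13.1
position: [550.5, -0.9, 197.7]
ee_rot: [0.001, 1.0, 0.0, -0.0]
ft_force: [-0.6, 0.6, 0.3]
grip_width: 15.6
gripper_force: 30.0
```

move_arm(plan=[{"twist": [0,0,0],"translation": [0,0,0.002],"claw": -1},{"twist": [0,0,0],"translation": [0,0,0.003],"claw": -1},{"twist": [0,0,0],"translation": [0,0,0.003],"claw": -1}])

```text
clock: 13.48
position: [550.5, -0.8, 196.8]
ee_rot: [0.001, 1.0, 0.0, -0.0]
ft_force: [-1.5, 0.5, 0.8]
grip_width: 15.9
gripper_force: 30.0
```

move_arm(plan=[{"twist": [0,0,0],"translation": [0,0,0.002],"claw": -1},{"twist": [0,0,0],"translation": [0,0,0.004],"claw": -1},{"twist": [0,0,0],"translation": [0,0,0.004],"claw": -1}])

```text
clock: 13.85
position: [550.6, -0.9, 195.6]
ee_rot: [0.001, 1.0, 0.0, -0.0]
ft_force: [-1.4, 1.2, 1.4]
grip_width: 15.9
gripper_force: 30.0
```

move_arm(plan=[{"twist": [0,0,0],"translation": [0,0,0.002],"claw": -1},{"twist": [0,0,0],"translation": [0,0,0.003],"claw": -1},{"twist": [0,0,0],"translation": [0,0,0.003],"claw": -1}])

```text
clock: 14.22
position: [550.6, -0.9, 194.8]
ee_rot: [0.001, 1.0, -0.0, -0.0]
ft_force: [-0.6, 0.4, 1.0]
grip_width: 16.1
gripper_force: 30.0
```

move_arm(plan=[{"twist": [0,0,0],"translation": [0,0,0.002],"claw": -1},{"twist": [0,0,0],"translation": [0,0,0.003],"claw": -1},{"twist": [0,0,0],"translation": [0,0,0.003],"claw": -1}])

```text
clock: 14.6
position: [550.6, -0.9, 194.0]
ee_rot: [0.001, 1.0, -0.0, 0.0]
ft_force: [-1.1, 0.7, 3.0]
grip_width: 15.6
gripper_force: 30.0
```

```bash
python3 - <<'E'
from h import *
np.set_printoptions(precision=2,suppress=True)
a=load("s4"); b=get("scene","s5")
def amber(im):
    h=cv2.cvtColor(im["color"],cv2.COLOR_BGR2HSV); m=cv2.inRange(h,(5,90,50),(25,255,255)); m[:, :290]=0; m[:,345:]=0; m[:240]=0;m[310:]=0
    n,l,st,c=cv2.connectedComponentsWithStats(m); return [(c[i],st[i,4],st[i,1],st[i,3]) for i in range(1,n) if st[i,4]>5]
print(amber(a));print(amber(b))
for z in(32,13): print(proj(b,[551,-.6,z+5]),proj(b,[551,-.6,z+26]))
print(manip.get_state()["ft_force"])
E
```

```text
[]
[]
[307.17 271.91] [307.09 265.98]
[307.24 277.1 ] [307.16 271.35]
[-1.34  1.08  2.54]
```

move_arm(plan=[{"twist": [0,0,0],"translation": [0,0,0.002],"claw": -1},{"twist": [0,0,0],"translation": [0,0,0.003],"claw": -1},{"twist": [0,0,0],"translation": [0,0,0.003],"claw": -1}])

```text
clock: 15.02
position: [550.7, -0.9, 193.2]
ee_rot: [0.001, 1.0, 0.0, 0.0]
ft_force: [-1.5, 0.6, 5.4]
grip_width: 16.0
gripper_force: 30.0
```

move_arm(plan=[{"twist": [0,0,0],"translation": [0,0,0.002],"claw": -1},{"twist": [0,0,0],"translation": [0,0,0.002],"claw": -1}])

```text
clock: 15.28
position: [550.8, -0.8, 192.8]
ee_rot: [0.001, 1.0, 0.0, 0.0]
ft_force: [-1.3, 1.4, 7.4]
grip_width: 15.9
gripper_force: 30.0
```

move_arm(plan=[{"twist": [0,0,0],"translation": [0,0,-0.005],"claw": -1},{"twist": [0,0,0],"translation": [0,0,-0.015],"claw": -1},{"twist": [0,0,0],"translation": [0,0,-0.03],"claw": -1},{"twist": [0,0,0],"translation": [0,0,-0.05],"claw": -1},{"twist": [0,0,0],"translation": [0,0,-0.075],"claw": -1},{"twist": [0,0,0],"translation": [0,0,-0.1],"claw": -1},{"twist": [0,0,0],"translation": [0,0,-0.125],"claw": -1},{"twist": [0,0,0],"translation": [0,0,-0.15],"claw": -1},{"twist": [0,0,0],"translation": [0,0,-0.175],"claw": -1},{"twist": [0,0,0],"translation": [0,0,-0.2],"claw": -1},{"twist": [0,0,0],"translation": [0,0,-0.22],"claw": -1},{"twist": [0,0,0],"translation": [0,0,-0.23],"claw": -1}])

```text
clock: 16.77
position: [550.7, -0.9, 261.8]
ee_rot: [0.001, 1.0, -0.0, 0.0]
ft_force: [0.3, -0.2, -2.8]
grip_width: 15.9
gripper_force: 30.0
```

```bash
python3 - <<'E'
from h import *
np.set_printoptions(precision=2,suppress=True)
b=get("scene","s6");w=get("wrist","w6"); s=manip.get_state();print(s["position"],s["ft_force"])
A=np.zeros((500,800,3),np.uint8);A[:,:400]=cv2.resize(w["color"][150:275,264:364],(400,500),interpolation=cv2.INTER_CUBIC)
A[:,400:]=cv2.resize(b["color"][190:310,260:356],(400,500),interpolation=cv2.INTER_CUBIC)
cv2.imwrite("pics/w6c.png",np.clip((A/255.)**.5*255,0,255).astype(np.uint8))
E
```

```text
[550.68  -0.9  261.67] [ 0.36 -0.52 -1.86]
```

View pics/w6c.png

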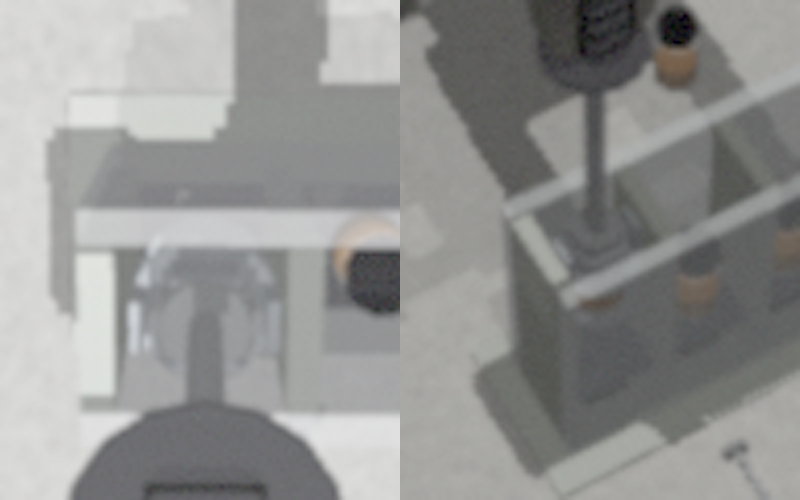

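move_arm(plan=[{"twist": [0,0,0],"translation": [0,0,-0.02],"claw": -1},{"twist": [0,0,0],"translation": [0,0,-0.05],"claw": -1},{"twist": [0,0,0],"translation": [0,0,-0.09],"claw": -1},{"twist": [0,0,0],"translation": [0,0,-0.13],"claw": -1},{"twist": [0,0,0],"translation": [0,0,-0.17],"claw": -1},{"twist": [0,0,0],"translation": [0,0,-0.21],"claw": -1},{"twist": [0,0,0],"translation": [0,0,-0.235],"claw": -1},{"twist": [0,0,0],"translation": [0,0,-0.245],"claw": -1},{"twist": [0,0,0],"translation": [0,0,-0.245],"claw": -1}])

```text
clock: 18.0
position: [550.5, -0.9, 334.8]
ee_rot: [0.001, 1.0, -0.0, -0.0]
ft_force: [0.1, 0.7, -3.8]
grip_width: 15.7
gripper_force: 30.0
```

move_arm(plan=[{"twist": [0,0,0],"translation": [0,-0.02,0],"claw": -1},{"twist": [0,0,0],"translation": [0.004,-0.06,0],"claw": -1},{"twist": [0,0,0],"translation": [0.008,-0.12,0],"claw": -1},{"twist": [0,0,0],"translation": [0.013,-0.2,0],"claw": -1},{"twist": [0,0,0],"translation": [0.018,-0.28,0],"claw": -1},{"twist": [0,0,0],"translation": [0.023,-0.37,0],"claw": -1},{"twist": [0,0,0],"translation": [0.028,-0.46,0],"claw": -1},{"twist": [0,0,0],"translation": [0.033,-0.55,0],"claw": -1},{"twist": [0,0,0],"translation": [0.038,-0.64,0],"claw": -1},{"twist": [0,0,0],"translation": [0.042,-0.72,0],"claw": -1},{"twist": [0,0,0],"translation": [0.046,-0.79,0],"claw": -1},{"twist": [0,0,0],"translation": [0.046,-0.83,0],"claw": -1},{"twist": [0,0,0],"translation": [0.046,-0.853,0],"claw": -1},{"twist": [0,0,0],"translation": [0.046,-0.86,0],"claw": -1},{"twist": [0,0,0],"translation": [0.046,-0.86,0],"claw": -1}])

```text
clock: 19.88
position: [536.5, -258.4, 334.9]
ee_rot: [0.001, 1.0, 0.0, 0.0]
ft_force: [1.1, 0.4, -3.3]
grip_width: 16.7
gripper_force: 30.0
```

```bash
python3 - <<'E'
from h import *
np.set_printoptions(precision=1,suppress=True)
w=get("wrist","w7"); s=manip.get_state(); p=s["position"];print(s["clock"],p,proj(w,p-[0,0,147]))
# rectify plane z=28 around dock: 0.5 mm/px, and z=12
def rect(im,z,x0,x1,y0,y1,k):
    c=np.array([proj(im,[x,y,z]) for x,y in((x0,y0),(x0,y1),(x1,y1),(x1,y0))],np.float32)
    W,H=int((y1-y0)*k),int((x1-x0)*k); M=cv2.getPerspectiveTransform(c,np.array([[0,0],[W,0],[W,H],[0,H]],np.float32))
    return cv2.warpPerspective(im["color"],M,(W,H),flags=cv2.INTER_CUBIC)
for n,im in(("w7",w),("t",load("top0"))):
    r=cv2.cvtColor(rect(im,28,560,630,-310,-210,4),cv2.COLOR_BGR2GRAY)
    m=(r>np.percentile(r,50)+ (35)).astype(np.uint8)
    m=cv2.morphologyEx(m,cv2.MORPH_CLOSE,np.ones((9,9)))
    n_,l,st,c=cv2.connectedComponentsWithStats(m)
    print(n,np.percentile(r,[5,25,50,75,95]))
    for i in range(1,n_):
        if st[i,4]>1500:
            rr=cv2.minAreaRect(np.argwhere(l==i)[:,::-1].astype(np.float32)); print(c[i]/4+[-310,560],st[i,:4]/4,np.array(rr[1])/4,rr[2])
A=np.hstack([rect(w,28,490,640,-320,-200,3.3),rect(load("top0"),28,490,640,-320,-200,3.3)])
cv2.imwrite("pics/dock.png",np.clip((A/255.)**.7*255,0,255).astype(np.uint8)); print(A.shape)
E
```

```text
19.925 [ 536.5 -258.3  334.9] [314.8 228.1]
w7 [ 46.  65.  98. 157. 180.]
[-304.8  592.4] [ 0.  0. 12. 70.] [69.8 11.8] 90.0
[-215.8  595.3] [87.  3. 13. 67.] [66.8 12.8] 90.0
[-283.3  601.6] [18.  25.5 16.5 29.5] [29.2 16.2] 90.0
[-237.9  602.1] [62.8 29.2 17.2 25.8] [16.6 25.1] 5.856013774871826
t [ 18.  44.  81. 111. 133.]
[-304.2  589.8] [ 0.   0.  14.2 70. ] [69.8 14. ] 90.0
[-211.5  592.5] [95.8  0.   4.2 70. ] [69.8  4. ] 90.0
[-284.   597.8] [18.5 20.  14.8 34.5] [14.2 34. ] 2.4895527362823486
[-240.1  599.2] [63.8 21.5 13.8 34.2] [34.  13.5] 90.0
(495, 792, 3)
```

move_arm(plan=[{"twist": [0,0,0],"translation": [0,-0.003,0.02],"claw": -1},{"twist": [0,0,0],"translation": [0,-0.003,0.06],"claw": -1},{"twist": [0,0,0],"translation": [0,-0.003,0.12],"claw": -1},{"twist": [0,0,0],"translation": [0,-0.003,0.18],"claw": -1},{"twist": [0,0,0],"translation": [0,-0.003,0.24],"claw": -1},{"twist": [0,0,0],"translation": [0,-0.003,0.3],"claw": -1},{"twist": [0,0,0],"translation": [0,-0.003,0.35],"claw": -1},{"twist": [0,0,0],"translation": [0,-0.003,0.39],"claw": -1},{"twist": [0,0,0],"translation": [0,-0.003,0.42],"claw": -1},{"twist": [0,0,0],"translation": [0,-0.003,0.44],"claw": -1},{"twist": [0,0,0],"translation": [0,-0.003,0.452],"claw": -1},{"twist": [0,0,0],"translation": [0,-0.003,0.458],"claw": -1},{"twist": [0,0,0],"translation": [0,-0.003,0.458],"claw": -1}])

```text
clock: 21.55
position: [536.5, -259.8, 197.6]
ee_rot: [0.001, 1.0, -0.0, 0.0]
ft_force: [-0.3, 0.8, -2.7]
grip_width: 15.7
gripper_force: 30.0
```

```bash
python3 - <<'E'
from h import *
np.set_printoptions(precision=2,suppress=True)
w=get("wrist","w8");b=get("scene","s8");s=manip.get_state();print(s["clock"],s["position"],s["ft_force"])
p=s["position"]
for n,im,x0,x1,y0,y1 in(("s",b,130,260,290,420),):
    h=cv2.cvtColor(im["color"],cv2.COLOR_BGR2HSV); m=cv2.inRange(h,(4,70,40),(25,255,255)); m[:y0]=0;m[y1:]=0;m[:,:x0]=0;m[:,x1:]=0
    n_,l,st,c=cv2.connectedComponentsWithStats(m); print([(c[i],st[i]) for i in range(1,n_) if st[i,4]>4])
print("expect waist low/high",proj(b,[p[0],p[1],19]),proj(b,[p[0],p[1],40]))
u,v=proj(b,[p[0]+20,p[1],30]).astype(int)
A=cv2.resize(b["color"][v-50:v+50,u-66:u+67],(800,600),interpolation=cv2.INTER_CUBIC); cv2.imwrite("pics/s8c.png",np.clip((A/255.)**.6*255,0,255).astype(np.uint8))
E
```

```text
21.65 [ 536.55 -259.84  197.79] [ 0.34 -0.96 -3.56]
[]
expect waist low/high [172.67 337.02] [170.16 331.95]
```

move_arm(plan=[{"twist": [0,0,0],"translation": [-0.01,0,0.003],"claw": -1},{"twist": [0,0,0],"translation": [-0.025,0,0.003],"claw": -1},{"twist": [0,0,0],"translation": [-0.04,-0.001,0.003],"claw": -1},{"twist": [0,0,0],"translation": [-0.055,-0.001,0.003],"claw": -1},{"twist": [0,0,0],"translation": [-0.07,-0.002,0.003],"claw": -1},{"twist": [0,0,0],"translation": [-0.085,-0.002,0.003],"claw": -1},{"twist": [0,0,0],"translation": [-0.1,-0.003,0.003],"claw": -1},{"twist": [0,0,0],"translation": [-0.11,-0.003,0.003],"claw": -1}])

```text
clock: 22.65
position: [569.7, -260.7, 196.6]
ee_rot: [0.001, 1.0, 0.0, 0.0]
ft_force: [-0.5, 0.8, -2.6]
grip_width: 16.1
gripper_force: 30.0
```

move_arm(plan=[{"twist": [0,0,0],"translation": [-0.01,0,0],"claw": -1},{"twist": [0,0,0],"translation": [-0.02,0,0],"claw": -1},{"twist": [0,0,0],"translation": [-0.03,-0.001,0],"claw": -1},{"twist": [0,0,0],"translation": [-0.04,-0.001,0],"claw": -1},{"twist": [0,0,0],"translation": [-0.05,-0.001,0],"claw": -1}])

```text
clock: 23.28
position: [584.6, -261.0, 196.6]
ee_rot: [0.001, 1.0, 0.0, -0.0]
ft_force: [-0.9, 0.6, -3.5]
grip_width: 16.1
gripper_force: 30.0
```

move_arm(plan=[{"twist": [0,0,0],"translation": [-0.01,0,0],"claw": -1},{"twist": [0,0,0],"translation": [-0.02,0,0],"claw": -1},{"twist": [0,0,0],"translation": [-0.027,0,0],"claw": -1},{"twist": [0,0,0],"translation": [-0.033,0,0],"claw": -1},{"twist": [0,0,0],"translation": [-0.033,0,0],"claw": -1}])

```text
clock: 23.9
position: [594.4, -261.0, 196.6]
ee_rot: [0.001, 1.0, -0.0, 0.0]
ft_force: [-0.1, 0.7, -2.8]
grip_width: 16.1
gripper_force: 30.0
```

move_arm(plan=[{"twist": [0,0,0],"translation": [-0.004,0,0],"claw": -1},{"twist": [0,0,0],"translation": [-0.007,0,0],"claw": -1},{"twist": [0,0,0],"translation": [-0.007,0,0],"claw": -1}])

```text
clock: 24.28
position: [596.4, -261.1, 196.7]
ee_rot: [0.001, 1.0, -0.0, 0.0]
ft_force: [-0.0, 0.6, -1.4]
grip_width: 15.8
gripper_force: 30.0
```

move_arm(plan=[{"twist": [0,0,0],"translation": [0,0,0.002],"claw": -1},{"twist": [0,0,0],"translation": [0,0,0.004],"claw": -1},{"twist": [0,0,0],"translation": [0,0,0.006],"claw": -1},{"twist": [0,0,0],"translation": [0,0,0.006],"claw": -1}])

```text
clock: 24.78
position: [596.3, -261.1, 194.9]
ee_rot: [0.001, 1.0, -0.0, -0.0]
ft_force: [-0.8, 0.1, -0.3]
grip_width: 15.6
gripper_force: 30.0
```

```bash
cat > f.py <<'E'
from h import *
np.set_printoptions(precision=2,suppress=True)
F=[]
for i in range(6): manip.get_image("wrist"); s=manip.get_state(); F.append(np.r_[s["ft_force"],s["ft_torque"]])
print(s["clock"],s["position"],np.mean(F,0),np.std(F,0)[:3])
E
python3 f.py
```

```text
25.075 [ 596.35 -261.05  194.88] [-0.96  0.16  0.02  0.01  0.45  0.  ] [0.47 0.4  0.45]
```

move_arm(plan=[{"twist": [0,0,0],"translation": [-0.003,0,0],"claw": -1},{"twist": [0,0,0],"translation": [-0.005,0,0],"claw": -1},{"twist": [0,0,0],"translation": [-0.005,0,0],"claw": -1}])

```text
clock: 25.45
position: [597.8, -261.1, 195.0]
ee_rot: [0.001, 1.0, -0.0, -0.0]
ft_force: [-2.5, 0.2, 3.5]
grip_width: 15.7
gripper_force: 30.0
```

```bash
python3 f.py
```

```text
25.75 [ 597.91 -261.06  194.93] [-3.09  0.17  3.89  0.07  1.07 -0.01] [0.41 0.32 0.37]
```

move_arm(plan=[{"twist": [0,0,0],"translation": [0,0,-0.002],"claw": -1},{"twist": [0,0,0],"translation": [-0.003,0,-0.002],"claw": -1},{"twist": [0,0,0],"translation": [-0.004,0,-0.002],"claw": -1},{"twist": [0,0,0],"translation": [-0.004,0,-0.002],"claw": -1}])

```text
clock: 26.25
position: [599.2, -261.0, 195.2]
ee_rot: [0.001, 1.0, 0.0, 0.0]
ft_force: [-1.2, 0.0, -1.3]
grip_width: 15.9
gripper_force: 30.0
```

```bash
python3 f.py
```

```text
26.55 [ 599.17 -261.02  195.24] [-0.73 -0.1  -1.47  0.03  0.25  0.  ] [0.36 0.27 0.38]
```

move_arm(plan=[{"twist": [0,0,0],"translation": [0,0,-0.003],"claw": -1},{"twist": [0,0,0],"translation": [-0.003,0,-0.003],"claw": -1},{"twist": [0,0,0],"translation": [-0.005,0,-0.003],"claw": -1},{"twist": [0,0,0],"translation": [-0.005,0,-0.003],"claw": -1}])

```text
clock: 27.05
position: [600.7, -261.1, 196.2]
ee_rot: [0.001, 1.0, 0.0, 0.0]
ft_force: [0.6, -0.3, -3.4]
grip_width: 16.1
gripper_force: 30.0
```

```bash
python3 f.py; python3 - <<'E'
from h import *
w=get("wrist","w9");b=get("scene","s9");t=get("top","t9")
u,v=proj(b,[595,-261,30]).astype(int); x,y=proj(t,[595,-261,30]).astype(int); p,q=proj(w,[590,-261,30]).astype(int)
A=np.zeros((600,800,3),np.uint8)
c=lambda im,u,v,r,W,H: cv2.resize(im["color"][v-r*H//W:v+r*H//W,u-r:u+r],(W,H),interpolation=cv2.INTER_CUBIC)
A[:,:500]=c(b,u,v,30,500,600);A[:300,500:]=c(w,p,q,40,300,300);A[300:,500:]=c(t,x,y,30,300,300)
cv2.imwrite("pics/last.png",np.clip((A/255.)**.5*255,0,255).astype(np.uint8)); print(u,v,p,q,x,y)
E
```

```text
27.35 [ 600.58 -261.06  196.27] [ 0.11 -0.07 -2.79  0.04  0.   -0.02] [0.88 0.27 0.28]
184 362 314 213 456 259
```

View pics/last.png

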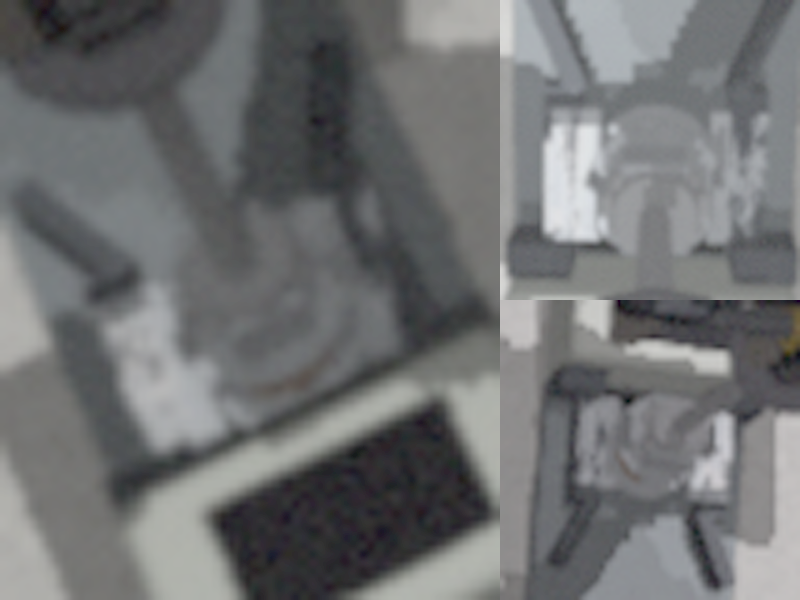

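move_arm(plan=[{"twist": [0,0,0],"translation": [-0.003,0,0],"claw": -1},{"twist": [0,0,0],"translation": [-0.006,0,0],"claw": -1},{"twist": [0,0,0],"translation": [-0.006,0,0],"claw": -1}])

```text
clock: 27.88
position: [602.5, -261.1, 196.4]
ee_rot: [0.001, 1.0, -0.0, 0.0]
ft_force: [-0.4, -0.1, -0.9]
grip_width: 16.0
gripper_force: 30.0
```

```bash
python3 f.py; python3 -c "
from h import *
w=load('w9'); print(onz(w,274+158/3.75,173+182/3.75,60), onz(w,316,173+105/3.75,60),[onz(w,274+(x-500)/3.75,173+y/3.75,28) for x,y in((545,105),(545,240),(603,105),(712,110))])"
```

```text
28.175 [ 602.37 -261.07  196.3 ] [-0.64 -0.15 -1.16  0.04  0.23 -0.01] [0.68 0.33 0.37]
[ 591.62110188 -259.79380465   60.        ] [ 572.50184852 -259.90301669   60.        ] [array([ 577.82291178, -289.89038788,   28.        ]), array([ 615.32154326, -290.84361595,   28.        ]), array([ 577.85086802, -274.36917616,   28.        ]), array([ 579.25248031, -245.18313707,   28.        ])]
```

move_arm(plan=[{"twist": [0,0,0],"translation": [-0.003,0,0],"claw": -1},{"twist": [0,0,0],"translation": [-0.005,0,0],"claw": -1},{"twist": [0,0,0],"translation": [-0.005,0,0],"claw": -1}])

```text
clock: 28.55
position: [603.7, -261.1, 196.4]
ee_rot: [0.001, 1.0, -0.0, -0.0]
ft_force: [-2.3, 0.8, 0.4]
grip_width: 15.9
gripper_force: 30.0
```

```bash
python3 f.py
```

```text
28.85 [ 603.78 -261.06  196.32] [-2.04 -0.26  1.58 -0.01  0.81  0.01] [0.53 0.28 0.54]
```

move_arm(plan=[{"twist": [0,0,0],"translation": [0.006,0,0],"claw": -1},{"twist": [0,0,0],"translation": [0.012,0,0],"claw": -1},{"twist": [0,0,0],"translation": [0.0175,0,0],"claw": -1},{"twist": [0,0,0],"translation": [0.0175,0,0.002],"claw": -1},{"twist": [0,0,0],"translation": [0.0175,0,0.0045],"claw": -1},{"twist": [0,0,0],"translation": [0.0175,0,0.0045],"claw": -1}])

```text
clock: 29.6
position: [598.7, -261.1, 194.9]
ee_rot: [0.001, 1.0, -0.0, 0.0]
ft_force: [0.2, 0.1, -2.1]
grip_width: 15.5
gripper_force: 30.0
```

```bash
python3 f.py
```

```text
29.9 [ 598.68 -261.06  194.96] [-0.24 -0.13 -1.76  0.02 -0.01  0.  ] [0.35 0.69 0.46]
```

move_arm(plan=[{"twist": [0,0,0],"translation": [-0.002,0,0],"claw": -1},{"twist": [0,0,0],"translation": [-0.004,0,0],"claw": -1},{"twist": [0,0,0],"translation": [-0.004,0,0],"claw": -1}])

```text
clock: 30.28
position: [599.8, -261.0, 194.9]
ee_rot: [0.001, 1.0, 0.0, -0.0]
ft_force: [-0.4, -0.5, -1.3]
grip_width: 15.6
gripper_force: 30.0
```

```bash
python3 f.py
```

```text
30.575 [ 599.8  -261.08  194.94] [-0.61  0.05 -1.56  0.03  0.19  0.01] [0.41 0.32 0.77]
```

move_arm(plan=[{"twist": [0,0,0],"translation": [-0.002,0,0],"claw": -1},{"twist": [0,0,0],"translation": [-0.004,0,0],"claw": -1},{"twist": [0,0,0],"translation": [-0.004,0,0],"claw": -1}])

```text
clock: 30.95
position: [601.0, -261.1, 195.0]
ee_rot: [0.001, 1.0, -0.0, -0.0]
ft_force: [-1.2, -0.3, -0.2]
grip_width: 15.8
gripper_force: 30.0
```

```bash
python3 f.py
```

```text
31.25 [ 601.01 -261.07  195.  ] [-1.6   0.02  0.31  0.05  0.44  0.  ] [0.56 0.32 0.4 ]
```

move_arm(plan=[{"twist": [0,0,0],"translation": [0.002,0,-0.003],"claw": -1},{"twist": [0,0,0],"translation": [0.003,0,-0.008],"claw": -1},{"twist": [0,0,0],"translation": [0.003,0,-0.013],"claw": -1},{"twist": [0,0,0],"translation": [0.003,0,-0.018],"claw": -1},{"twist": [0,0,0],"translation": [0.003,0,-0.021],"claw": -1},{"twist": [0,0,0],"translation": [0.003,0,-0.024],"claw": -1}])

```text
clock: 32.0
position: [600.0, -261.1, 202.0]
ee_rot: [0.001, 1.0, 0.0, -0.0]
ft_force: [0.3, 0.2, -5.0]
grip_width: 16.2
gripper_force: 30.0
```

move_arm(plan=[{"twist": [0,0,0],"translation": [0,0,-0.002],"claw": -1},{"twist": [0,0,0],"translation": [0,0,-0.004],"claw": -1},{"twist": [0,0,0],"translation": [0,0,-0.006],"claw": -1}])

```text
clock: 32.38
position: [599.9, -261.0, 203.7]
ee_rot: [0.001, 1.0, 0.0, -0.0]
ft_force: [-0.9, -0.2, -7.1]
grip_width: 15.7
gripper_force: 30.0
```

move_arm(plan=[{"twist": [0,0,0],"translation": [0,0,-0.002],"claw": -1},{"twist": [0,0,0],"translation": [0,0,-0.004],"claw": -1},{"twist": [0,0,0],"translation": [0,0,-0.006],"claw": -1}])

```text
clock: 32.75
position: [600.4, -261.1, 206.1]
ee_rot: [0.001, 1.0, -0.0, 0.0]
ft_force: [-0.3, 0.0, -3.3]
grip_width: 16.1
gripper_force: 30.0
```

move_arm(plan=[{"twist": [0,0,0],"translation": [0,0,-0.002],"claw": -1},{"twist": [0,0,0],"translation": [0,0,-0.004],"claw": -1},{"twist": [0,0,0],"translation": [0,0,-0.006],"claw": -1}])

```text
clock: 33.12
position: [600.3, -261.1, 207.8]
ee_rot: [0.001, 1.0, -0.0, 0.0]
ft_force: [0.0, 0.1, -2.4]
grip_width: 15.8
gripper_force: 30.0
```

move_arm(plan=[{"twist": [0,0,0],"translation": [0,0,-0.006],"claw": -1},{"twist": [0,0,0],"translation": [0,0,-0.014],"claw": -1},{"twist": [0,0,0],"translation": [0,0,-0.025],"claw": -1},{"twist": [0,0,0],"translation": [0,0,-0.04],"claw": -1},{"twist": [0,0,0],"translation": [0,0,-0.06],"claw": -1},{"twist": [0,0,0],"translation": [0,0,-0.09],"claw": -1},{"twist": [0,0,0],"translation": [0,0,-0.14],"claw": -1},{"twist": [0,0,0],"translation": [0,0,-0.2],"claw": -1},{"twist": [0,0,0],"translation": [0,0,-0.27],"claw": -1},{"twist": [0,0,0],"translation": [0,0,-0.34],"claw": -1},{"twist": [0,0,0],"translation": [0,0,-0.39],"claw": -1},{"twist": [0,0,0],"translation": [0,0,-0.41],"claw": -1},{"twist": [0,0,0],"translation": [0,0,-0.41],"claw": -1}])

```text
clock: 34.75
position: [600.2, -261.0, 330.7]
ee_rot: [0.001, 1.0, -0.0, 0.0]
ft_force: [-0.2, 0.9, -2.3]
grip_width: 15.9
gripper_force: 30.0
```

```bash
python3 f.py; python3 - <<'E'
from h import *
np.set_printoptions(precision=1,suppress=True)
w=get("wrist","w10");t=get("top","t10")
def rect(im,z,x0,x1,y0,y1,k):
    c=np.array([proj(im,[x,y,z]) for x,y in((x0,y0),(x0,y1),(x1,y1),(x1,y0))],np.float32)
    W,H=int((y1-y0)*k),int((x1-x0)*k); M=cv2.getPerspectiveTransform(c,np.array([[0,0],[W,0],[W,H],[0,H]],np.float32))
    return cv2.warpPerspective(im["color"],M,(W,H),flags=cv2.INTER_CUBIC)
for n,im in(("w",w),("t",t)):
    g=cv2.cvtColor(rect(im,58,565,630,-295,-225,4),cv2.COLOR_BGR2GRAY)
    c=cv2.HoughCircles(cv2.GaussianBlur(g,(0,0),2),cv2.HOUGH_GRADIENT,1.5,20,param1=60,param2=18,minRadius=64,maxRadius=82)
    print(n,None if c is None else np.c_[c[0][:5,1]/4+565,c[0][:5,0]/4-295,c[0][:5,2]/4])
E
```

```text
35.05 [ 599.93 -260.94  329.86] [ 0.21  0.03 -1.85  0.03  0.02  0.01] [0.47 0.39 0.53]
w [[ 594.8 -261.4   16.8]]
t None
```

move_arm(plan=[{"twist": [0,0,0],"translation": [-0.05,0,0],"claw": -1},{"twist": [0,0,0],"translation": [-0.14,0,0],"claw": -1},{"twist": [0,0,0],"translation": [-0.22,0,0],"claw": -1},{"twist": [0,0,0],"translation": [-0.255,0,0],"claw": -1},{"twist": [0,0,0],"translation": [-0.255,0,0],"claw": -1},{"twist": [0,0,0],"translation": [-0.255,0,0],"claw": -1}])

```text
clock: 35.9
position: [676.1, -261.2, 330.5]
ee_rot: [0.001, 1.0, 0.0, -0.0]
ft_force: [0.4, 0.5, -1.9]
grip_width: 15.8
gripper_force: 30.0
```

```bash
cat > m.py <<'E'
from h import *
import sys
np.set_printoptions(precision=1,suppress=True,linewidth=200)
w=get("wrist",sys.argv[1]); print(manip.get_state()["clock"],w["eye"])
def rect(im,z,x0,x1,y0,y1,k):
    c=np.array([proj(im,[x,y,z]) for x,y in((x0,y0),(x0,y1),(x1,y1),(x1,y0))],np.float32)
    W,H=int((y1-y0)*k),int((x1-x0)*k); M=cv2.getPerspectiveTransform(c,np.array([[0,0],[W,0],[W,H],[0,H]],np.float32))
    return cv2.cvtColor(cv2.warpPerspective(im["color"],M,(W,H),flags=cv2.INTER_CUBIC),cv2.COLOR_BGR2GRAY)
for z in(58,):
    g=rect(w,z,565,630,-295,-225,4)
    for p2 in(30,22,15):
        c=cv2.HoughCircles(cv2.GaussianBlur(g,(0,0),2),cv2.HOUGH_GRADIENT,1.5,8,param1=50,param2=p2,minRadius=40,maxRadius=82)
        if c is not None: print(p2,np.c_[c[0][:6,1]/4+565,c[0][:6,0]/4-295,c[0][:6,2]/4])
print("head z58 centre strip, x from 570 by 1.5"); print(rect(w,58,570,630,-263,-259,2).mean(1).reshape(-1,3).mean(1).astype(int))
print("head z58 y strip, y from -290 by 1.5"); print(rect(w,58,595,599,-290,-230,2).mean(0).reshape(-1,3).mean(1).astype(int))
for y in(-287,-235): print("lip z28",y,rect(w,28,570,630,y-3,y+3,2).mean(1).reshape(-1,3).mean(1).astype(int))
E
python3 m.py w11
```

```text
35.95 [ 596.6 -261.2  501.4]
30 [[ 597.8 -261.8   18.6]
 [ 598.2 -265.2   19. ]
 [ 595.2 -261.1   16.1]
 [ 596.7 -258.8   17.8]
 [ 593.7 -262.6   14.4]
 [ 600.4 -260.7   14.1]]
22 [[ 597.8 -261.8   18.6]
 [ 598.2 -265.2   19. ]
 [ 595.2 -261.1   16.1]
 [ 596.7 -258.8   17.8]
 [ 593.7 -262.6   14.4]
 [ 597.8 -238.9   17.4]]
15 [[ 597.8 -261.8   18.6]
 [ 598.2 -265.2   19. ]
 [ 595.2 -261.1   16.1]
 [ 596.7 -258.8   17.8]
 [ 593.7 -262.6   14.4]
 [ 597.8 -238.9   17.4]]
head z58 centre strip, x from 570 by 1.5
[117 117 117 117 116 125 157 184 186 164 154 153 132 165 188 188 188 185 184 183 184 183 161 132 155 172 198 212 203 144  62  70 106 109  84  77 115 157 180 189]
head z58 y strip, y from -290 by 1.5
[151 145 127 125 139 146 158 195 195 159 151 158 147 146 131 101  98 139 179 188 190 192 173 144 148 141 129 144 145 162 166 122 125 178 195 191 188 168 130 118]
lip z28 -287 [105  99  88  80  79  95 116 114 104  94  88  86  87  89 108 128 131 132 133 138 134 117 103  98 100 107 111 117 125 114  92  82  81  82  80  72  83 128 173 200]
lip z28 -235 [ 70  74  79  74  70  83 129 171 179 179 182 182 176 178 186 186 189 190 189 190 191 193 193 190 189 190 189 190 197 191 155 103  77  74  71  62  51  61  88 106]
```

move_arm(plan=[{"twist": [0,0,0],"translation": [0.02,0.05,0],"claw": -1},{"twist": [0,0,0],"translation": [0.06,0.17,0],"claw": -1},{"twist": [0,0,0],"translation": [0.11,0.32,0],"claw": -1},{"twist": [0,0,0],"translation": [0.16,0.48,0],"claw": -1},{"twist": [0,0,0],"translation": [0.22,0.64,0],"claw": -1},{"twist": [0,0,0],"translation": [0.28,0.8,0],"claw": -1},{"twist": [0,0,0],"translation": [0.33,0.95,0],"claw": -1}])

```text
clock: 36.83
position: [576.2, 26.0, 331.0]
ee_rot: [0.001, 1.0, 0.0, 0.0]
ft_force: [-0.3, -0.4, -2.4]
grip_width: 16.1
gripper_force: 30.0
```

move_arm(plan=[{"twist": [0,0,0],"translation": [0.02,0.15,0],"claw": -1},{"twist": [0,0,0],"translation": [0.04,0.31,0],"claw": -1},{"twist": [0,0,0],"translation": [0.06,0.47,0],"claw": -1},{"twist": [0,0,0],"translation": [0.06,0.63,0],"claw": -1},{"twist": [0,0,0],"translation": [0.06,0.76,0],"claw": -1},{"twist": [0,0,0],"translation": [0.06,0.85,0],"claw": -1},{"twist": [0,0,0],"translation": [0.06,0.89,0],"claw": -1},{"twist": [0,0,0],"translation": [0.06,0.899,0],"claw": -1},{"twist": [0,0,0],"translation": [0.06,0.899,0],"claw": -1},{"twist": [0,0,0],"translation": [0.06,0.899,0],"claw": -1}])

```text
clock: 38.08
position: [560.6, 292.8, 330.7]
ee_rot: [0.001, 1.0, -0.0, 0.0]
ft_force: [-0.4, 0.1, -1.5]
grip_width: 15.9
gripper_force: 30.0
```

move_arm(plan=[{"twist": [0,0,0],"translation": [0.006,0.002,0],"claw": -1},{"twist": [0,0,0],"translation": [0.006,0.002,0.01],"claw": -1},{"twist": [0,0,0],"translation": [0.006,0.002,0.016],"claw": -1},{"twist": [0,0,0],"translation": [0.006,0.002,0.016],"claw": -1}])

```text
clock: 38.58
position: [558.6, 294.2, 325.4]
ee_rot: [0.001, 1.0, -0.0, -0.0]
ft_force: [0.7, -0.7, -1.6]
grip_width: 15.8
gripper_force: 30.0
```

```bash
python3 - <<'E'
from h import *
np.set_printoptions(precision=2,suppress=True,linewidth=220)
w=get("wrist","w12"); s=manip.get_state(); print(s["clock"],s["position"],s["ft_force"])
a=load("w2"); g=lambda i: cv2.cvtColor(i["color"],cv2.COLOR_BGR2GRAY)
for n in("w2","w12"):
    i=g(load(n)); print(n); print("col u=310..320 mean, v 205..255",i[205:256,313:317].mean(1).astype(int)); 
    for v in(228,232,238,243): print(v,i[v,295:336])
for (x0,x1,y0,y1) in((302,328,216,240),(304,326,236,250)):
    r=cv2.matchTemplate(g(w)[y0-8:y1+8,x0-8:x1+8],g(a)[y0:y1,x0:x1],cv2.TM_CCOEFF_NORMED); print(cv2.minMaxLoc(r)[1],np.array(cv2.minMaxLoc(r)[3])-8)
E
```

```text
38.625 [558.61 294.3  325.58] [ 0.4  -0.17 -1.26]
w2
col u=310..320 mean, v 205..255 [80 79 69 55 48 44 45 46 46 45 46 46 46 48 59 74 79 78 76 75 75 75 73 69 65 65 65 65 64 65 66 65 65 65 65 65 65 64 66 65 65 65 65 65 59 50 46 50 53 51 50]
228 [206 205 201 198 181 135  88  76  79  91  97 101 103 102 101 100  94  79  71  68  68  69  69  70  79  93 101 100 100 100  97 100 107 110 110 108 107 109 110 109 109]
232 [202 198 198 202 208 207 208 203 182 140 106 100 101 102 101  93  75  66  65  68  65  65  64  67  80  94 100 101 100 100 103 106 108 109 108 108 108 111 109 109 111]
238 [147 156 169 173 173 167 149 135 119 110 107 106 102 102 100  85  69  64  64  66  67  65  64  66  75  91 100 101 104 106 109 110 109 107 108 111 110 110 108 110 112]
243 [183 174 166 162 156 148 138 129 123 118 113 110 108 109 105  86  69  63  65  65  67  67  64  64  74  97 108 110 109 109 107 107 106 108 110 109 109 110 111 111 111]
w12
col u=310..320 mean, v 205..255 [82 80 80 76 63 49 45 46 46 47 46 50 65 78 78 75 78 79 79 78 78 77 73 69 66 66 66 66 67 66 66 66 67 66 66 66 66 66 66 65 65 66 67 65 58 49 47 52 51 52 51]
228 [211 210 208 205 202 177 127  90  85  92  99 103 105 104 103 103  96  84  74  68  67  67  68  77  94 102 102 104 103 103 101  97 106 112 112 109 109 111 111 112 109]
232 [210 207 206 203 198 163 120 102  94  98 101 103 102 103 102  93  76  68  66  66  65  68  66  68  81  96 101 103 103 103 103 109 111 111 109 109 107 112 111 111 111]
238 [112 111 109 110 111 114 115 114 114 114 114 111 106 106  99  86  70  64  65  66  67  67  67  66  78  93 102 103 107 111 112 113 110 110 109 109 111 113 111 110 112]
243 [120 118 116 122 122 121 119 120 120 121 120 120 117 116 108  87  68  65  67  66  67  67  66  64  74  99 109 111 112 111 111 111 109 108 110 110 111 110 110 112 112]
0.8472618460655212 [0 0]
0.9842265844345093 [0 0]
```

move_arm(plan=[{"twist": [0,0,0],"translation": [-0.003,-0.003,0.01],"claw": -1},{"twist": [0,0,0],"translation": [-0.003,-0.003,0.04],"claw": -1},{"twist": [0,0,0],"translation": [-0.003,-0.003,0.07],"claw": -1},{"twist": [0,0,0],"translation": [-0.003,-0.003,0.1],"claw": -1},{"twist": [0,0,0],"translation": [-0.003,-0.003,0.13],"claw": -1},{"twist": [0,0,0],"translation": [-0.003,-0.003,0.16],"claw": -1},{"twist": [0,0,0],"translation": [-0.003,-0.003,0.17],"claw": -1}])

```text
clock: 39.5
position: [559.3, 293.3, 273.9]
ee_rot: [0.001, 1.0, -0.0, -0.0]
ft_force: [-0.0, 0.7, -1.3]
grip_width: 15.9
gripper_force: 30.0
```

move_arm(plan=[{"twist": [0,0,0],"translation": [0,0,0.04],"claw": -1},{"twist": [0,0,0],"translation": [0,0,0.1],"claw": -1},{"twist": [0,0,0],"translation": [0,0,0.17],"claw": -1},{"twist": [0,0,0],"translation": [0,0,0.24],"claw": -1},{"twist": [0,0,0],"translation": [0,0,0.3],"claw": -1},{"twist": [0,0,0],"translation": [0,0,0.33],"claw": -1},{"twist": [0,0,0],"translation": [0,0,0.345],"claw": -1},{"twist": [0,0,0],"translation": [0,0,0.35],"claw": -1},{"twist": [0,0,0],"translation": [0,0,0.35],"claw": -1}])

```text
clock: 40.62
position: [559.9, 293.6, 170.3]
ee_rot: [0.001, 1.0, 0.0, 0.0]
ft_force: [-0.2, -0.5, -1.7]
grip_width: 15.7
gripper_force: 30.0
```

Lower the last 5–6 mm to the stand top.

move_arm(plan=[{"twist": [0,0,0],"translation": [0,0,0.006],"claw": -1},{"twist": [0,0,0],"translation": [0,0,0.011],"claw": -1},{"twist": [0,0,0],"translation": [0,0,0.015],"claw": -1},{"twist": [0,0,0],"translation": [0,0,0.017],"claw": -1}])

```text
clock: 41.12
position: [559.5, 293.4, 164.8]
ee_rot: [0.001, 1.0, -0.0, -0.0]
ft_force: [-2.0, -1.1, 3.5]
grip_width: 16.0
gripper_force: 30.0
```

move_arm(plan=[{"twist": [0,0,0],"translation": [0,0,0.002],"claw": -1},{"twist": [0,0,0],"translation": [0,0,0.002],"claw": -1}])

```text
clock: 41.38
position: [559.5, 293.4, 164.7]
ee_rot: [0.001, 1.0, 0.0, 0.0]
ft_force: [-3.3, -1.8, 5.1]
grip_width: 16.1
gripper_force: 30.0
```

move_arm(plan=[{"twist": [0,0,0],"translation": [0,0,-0.001],"claw": -0.5},{"twist": [0,0,0],"translation": [0,0,-0.001],"claw": -0.3},{"twist": [0,0,0],"translation": [0,0,-0.001],"claw": 0},{"twist": [0,0,0],"translation": [0,0,-0.001],"claw": 0.2},{"twist": [0,0,0],"translation": [0,0,-0.02],"claw": 0.2},{"twist": [0,0,0],"translation": [0,0,-0.08],"claw": 0.2},{"twist": [0,0,0],"translation": [0,0,-0.2],"claw": 0.2},{"twist": [0,0,0],"translation": [0,0,-0.36],"claw": 0.2},{"twist": [0,0,0],"translation": [0,0,-0.48],"claw": 0.2},{"twist": [0,0,0],"translation": [0,0,-0.54],"claw": 0.2},{"twist": [0,0,0],"translation": [0,0,-0.54],"claw": 0.2},{"twist": [0,0,0],"translation": [0,0,-0.54],"claw": 0.2}])

```text
clock: 42.88
position: [558.9, 293.1, 324.5]
ee_rot: [0.001, 1.0, -0.001, -0.001]
ft_force: [-0.8, 0.3, 0.4]
grip_width: 55.3
gripper_force: 0.0
```

```bash
python3 f.py; python3 - <<'E'
from h import *
np.set_printoptions(precision=1,suppress=True,linewidth=220)
w=get("wrist","w13"); t=get("top","t13"); t0=load("top0"); sc=get("scene","s13"); s0=load("scene0")
# picker: compare fixed views at stand with start; capsule site too
for n,a,b,P in(("top",t,t0,[558,293,180]),("scene",sc,s0,[558,293,180])):
    u,v=proj(a,P).astype(int); A,B=[cv2.cvtColor(i["color"],cv2.COLOR_BGR2GRAY) for i in(a,b)]
    r=cv2.matchTemplate(A[v-26:v+26,u-26:u+26],B[v-18:v+18,u-18:u+18],cv2.TM_CCOEFF_NORMED); print(n,cv2.minMaxLoc(r)[1],np.array(cv2.minMaxLoc(r)[3])-8)
# collar/grip in the wrist image
g=cv2.cvtColor(w["color"],cv2.COLOR_BGR2GRAY)
u,v=proj(w,[558,293.5,155]).astype(int)
c=cv2.HoughCircles(cv2.GaussianBlur(g[v-45:v+45,u-45:u+45],(0,0),1),cv2.HOUGH_GRADIENT,1,20,param1=40,param2=14,minRadius=17,maxRadius=25)
if c is not None:
    for x,y,r in c[0][:3]: print("collar",onz(w,u-45+x,v-45+y,155),r)
E
```

```text
43.175 [559.35 293.3  325.22] [ 0.18 -0.26 -0.47  0.05 -0.01  0.  ] [0.35 0.46 0.57]
top 0.8133467435836792 [1 0]
scene 0.9009020328521729 [0 0]
collar [558.  292.9 155. ] 20.5
```

```bash
python3 -c "
from rig import manip
print(manip.close_job())"
```

```text
the job is handed in; nothing more can be done
None
```

I handed the job in at about 43 s: the capsule is upright under the dock lips, measured within about 1 mm of its home position, and the picker is back in its stand and released; the judge's verdict was not shown.

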